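# Clip down the station that holds the culture dish

## Robot

A 6-joint arm with a two-finger parallel gripper is mounted at the origin on a cart in front of the work surface, level with it; the furniture and walls round the work are solid. World frame = base frame: x ahead of the robot, y to its left, z up, the work surface at z = 0. Lengths are in m, angles in degrees, forces in N, time in s.
With the tool pointing down it reaches from about 0.4 to 0.825 m from the base axis. Payload 7 kg.
Tool frame: the origin (TCP) lies midway between the tips of the shut fingers; the grasp point (between the pads) lies 19 mm behind it; z points along the fingers, y is the direction in which the jaws open and shut (so a half turn about z gives the same grasp; the last joint's range is limited). The gripper opens to 88 mm and grips with 3 to 60 N. Pads are 19 mm wide; open, the fingers measure 130 mm over their backs; the gripper's body (78 mm by 193 mm) begins 47 mm behind the grasp point.
Start: joints at [87.955, 20.546, 0.682, 0, -70.136, -16.507], TCP at [0.215, 0.64, 0.201] pointing down, gripper open.
Joint ranges: [-176.03, 176.03], [-82.01, 121.73], [-58.28, 71.71], [-173.87, 95.51], [-174.79, -0.11], [-173.66, 173.66]. Speed limits (degrees/s): [136.94, 136.94, 172.46, 180, 180, 180].

## Interface

Orientations are given as [roll, pitch, yaw] about the fixed x, y, z axes, in that order (R = Rz(yaw) Ry(pitch) Rx(roll)).
In Python, from plant import r gives the robot as it stands. The module is installed in compiled form; this text tells all that it offers.
- The arm moves only by the tool send_rows, never from a script. Its argument "motion" is a list of rows, each an object with "travel": the shift along the tool's x, y, z in m, a list of three; "spin": the turn about the tool's z in degrees. In form: [{"travel": [tx, ty, tz], "spin": spin}, ...]. A call has 1 to 5 rows; each row shifts and turns the pose as measured when the row begins, along the tool's axes as they then stand; what a row does not reach is not made up. A row lasts 1/12 s, in which the tool goes at most 41.7 mm and 7.16 degrees, less where a joint would pass 70% of its speed; a pose out of reach is approached as far as the arm can. A call is refused whole if a number of a shift passes 0.0417 or a number of a turn 7.16, either way. A call with a gripper value outside its range is refused whole. "gripper" is the gripper command: -1 is shut, 1 is fully open, values between are in proportion, set as the call begins (left out, the last holds). The fingers move at their own pace and stop on an object; "squeeze" is the grip in N (left out, the last holds). Time passes only in rows, so rows that do not move let the fingers close. It gives the time, the measured TCP pose, the force and the opening at its end, in the units of the state.
- r.get_state(): the state, without advancing time (a new reading comes with each control period).
- r.capture(name): name is "scene" or "side" or "wrist"; returns (picture, depth): 384x512x3 uint8, blue, green, red; 384x512 float32, m along the optical axis (not along the pixel's ray), 0 where there is no reading.
- r.get_calibration(name): a dict with "fov_y" (degrees; the focal length in pixels is half the picture's height over the tangent of half this angle, whatever the lens; pixels are square), "cx", "cy" (the principal point, pixels), "k1" (the pictures are not rectified: a ray, as slopes to the right and down, at radius r is drawn at 1 + k1 r^2 times it, then the intrinsics apply), "origin" and "orientation" of the camera in the world. Camera axes: x right, y down, z forward; pixel columns grow to the right and rows downward; lengths in m; the calibration is good to about 2 mm. A picture is of the moment at which its call begins: read the wrist's pose just before it. get_calibration takes no time and is no camera call; for the wrist camera it gives the pose at the moment of the call.
- r.close_job(): hands the job in, once; it reports no verdict.
Trained networks look in the newest picture that a camera, given by its name, has taken for a name from the list of things; names that differ only in an ending like _2 or _b are one class to them, and where a whole thing is asked for, a point or a joint stands for the part that bears it (a point fixed in the world has none). Each returns a list of dicts, best first, with "conf" (0 to 1); they miss things now and then, are a little off and sometimes report something else, mostly with a low value. They report only what shows in the picture. A call takes as long as a camera call. They do not tell look-alikes from the thing itself.
- r.boxes_of(camera, target): "at" ([x, y, z] in m, in the coordinates of the camera as it stood for that picture, good to about 4 mm: the middle of the surface that is visible of it).
- r.pinpoint(camera, target): "at" ([x, y, z] in m, in the coordinates of the camera as it stood for that picture, good to about 4 mm: a listed point, or the origin of a listed thing).
The state is a dict: "time_s": time; "joints": joint angles; "qd": joint speeds; "joint_torque": joint torques, N m; "tcp_pos": TCP position; "eef_rot": TCP orientation; "contact_force": force on the tool from outside, world axes, zero at the start; "moment": the same for the moment, N m; "gripper_width": finger opening in m.
Only numpy, scipy, OpenCV 4.12 (cv2) and the standard library are available. Lean on these libraries where they do the work, as an engineer would, in place of code of your own. Each camera call takes 0.05 s, during which the arm holds its last target. There are 200 camera calls.

## Task

One of the three stations of the dish carrier holds the pale culture dish; the other two hold black blanking discs. Turn both blue-barred swing clips of the dish's station clockwise to their end stops so that their arms lie over the dish, leaving the dish seated in its recess. Leave the clips of the two blanked stations open, and do not disturb the other things on the desk.

Things in the scene. Friction and masses are not known exactly. Their poses are not given: they have to be found in the camera images.
- carrier: Dish carrier: a fixed grey metal plate 128 (x) x 260 (y) x 12 mm lying on the desk, origin at the centre of its underside, x across it to the rear (away from the robot), y along it to the left, z up. It has three round stations in a row along y, at y = +88 (left), 0 (middle), -88 mm (right), each a recess 62 mm wide and 4 mm deep. Each station has two swing clips, at 46 mm in front (-x) and 46 mm behind (+x) its centre.
- dish: Round shallow culture dish, pale, 59 mm across, 15 mm high, origin at the centre of its underside. It lies in the recess of one of the three stations (its top 23 mm above the desk); the other two stations hold black blanking discs (59 mm across, 6 mm thick, with a small centre stub; top of the stub 21 mm above the desk).
- filter_cube: Bystander: loose black cube-shaped filter holder, about 42x44x38 mm, origin at the centre of its underside.
- lens_canister: Bystander: loose white canister with a black lid, 42 mm across, 56 mm high, origin at the centre of its underside.
- objective: Bystander: loose microscope objective standing upright, silver with a blue band, 32 mm across, 52 mm high, origin at the centre of its underside.
- station_left (a point): Centre of the recess floor of the left station, 8 mm above the desk (carrier's x = 0, y = 88 mm).
- station_middle (a point): Centre of the recess floor of the middle station, 8 mm above the desk (carrier's x = 0, y = 0 mm).
- station_right (a point): Centre of the recess floor of the right station, 8 mm above the desk (carrier's x = 0, y = -88 mm).
- clip_left_front_grip (a point): On the turning axis of the front clip of the left station, 50 mm above the desk: the height to grip its blue bar. The bar is upright, 37 mm long, 11 mm thick, from 33 to 57 mm above the desk; a flat steel arm under it (24 to 27 mm above the desk, 10 mm wide) reaches 26.5 mm from the axis. The point turns with the clip: its x axis runs along the bar and points out along the arm (a white dot on the bar's top marks the arm's end), z up.
- clip_left_front (a joint): Turn of the front clip of the left station, rad: 0 = fully open (arm beside the station), grows clockwise seen from above, 1.4 = end stop, arm pointing at the station's centre and over the dish's rim (1 mm above it, not touching). Stiff (about 0.07 N m), stays where it is left.
- clip_left_rear_grip (a point): On the turning axis of the rear clip of the left station, 50 mm above the desk: the height to grip its blue bar. The bar is upright, 37 mm long, 11 mm thick, from 33 to 57 mm above the desk; a flat steel arm under it (24 to 27 mm above the desk, 10 mm wide) reaches 26.5 mm from the axis. The point turns with the clip: its x axis runs along the bar and points out along the arm (a white dot on the bar's top marks the arm's end), z up.
- clip_left_rear (a joint): Turn of the rear clip of the left station, rad: 0 = fully open (arm beside the station), grows clockwise seen from above, 1.4 = end stop, arm pointing at the station's centre and over the dish's rim (1 mm above it, not touching). Stiff (about 0.07 N m), stays where it is left.
- clip_middle_front_grip (a point): On the turning axis of the front clip of the middle station, 50 mm above the desk: the height to grip its blue bar. The bar is upright, 37 mm long, 11 mm thick, from 33 to 57 mm above the desk; a flat steel arm under it (24 to 27 mm above the desk, 10 mm wide) reaches 26.5 mm from the axis. The point turns with the clip: its x axis runs along the bar and points out along the arm (a white dot on the bar's top marks the arm's end), z up.
- clip_middle_front (a joint): Turn of the front clip of the middle station, rad: 0 = fully open (arm beside the station), grows clockwise seen from above, 1.4 = end stop, arm pointing at the station's centre and over the dish's rim (1 mm above it, not touching). Stiff (about 0.07 N m), stays where it is left.
- clip_middle_rear_grip (a point): On the turning axis of the rear clip of the middle station, 50 mm above the desk: the height to grip its blue bar. The bar is upright, 37 mm long, 11 mm thick, from 33 to 57 mm above the desk; a flat steel arm under it (24 to 27 mm above the desk, 10 mm wide) reaches 26.5 mm from the axis. The point turns with the clip: its x axis runs along the bar and points out along the arm (a white dot on the bar's top marks the arm's end), z up.
- clip_middle_rear (a joint): Turn of the rear clip of the middle station, rad: 0 = fully open (arm beside the station), grows clockwise seen from above, 1.4 = end stop, arm pointing at the station's centre and over the dish's rim (1 mm above it, not touching). Stiff (about 0.07 N m), stays where it is left.
- clip_right_front_grip (a point): On the turning axis of the front clip of the right station, 50 mm above the desk: the height to grip its blue bar. The bar is upright, 37 mm long, 11 mm thick, from 33 to 57 mm above the desk; a flat steel arm under it (24 to 27 mm above the desk, 10 mm wide) reaches 26.5 mm from the axis. The point turns with the clip: its x axis runs along the bar and points out along the arm (a white dot on the bar's top marks the arm's end), z up.
- clip_right_front (a joint): Turn of the front clip of the right station, rad: 0 = fully open (arm beside the station), grows clockwise seen from above, 1.4 = end stop, arm pointing at the station's centre and over the dish's rim (1 mm above it, not touching). Stiff (about 0.07 N m), stays where it is left.
- clip_right_rear_grip (a point): On the turning axis of the rear clip of the right station, 50 mm above the desk: the height to grip its blue bar. The bar is upright, 37 mm long, 11 mm thick, from 33 to 57 mm above the desk; a flat steel arm under it (24 to 27 mm above the desk, 10 mm wide) reaches 26.5 mm from the axis. The point turns with the clip: its x axis runs along the bar and points out along the arm (a white dot on the bar's top marks the arm's end), z up.
- clip_right_rear (a joint): Turn of the rear clip of the right station, rad: 0 = fully open (arm beside the station), grows clockwise seen from above, 1.4 = end stop, arm pointing at the station's centre and over the dish's rim (1 mm above it, not touching). Stiff (about 0.07 N m), stays where it is left.
Mind the look-alikes: they are no part of the job. Leave any pink or purple look-alike of the dish alone.

How it is judged:
By the outcome, as a careful person would: the job done as asked, in the order asked, and still so for the second after the job is handed in, with the robot touching nothing.
It also fails if it takes over 42 s, if anything falls off the work surface, if the arm or the gripper's body presses on something with over 40 N, if the wrist force passes 120 N, or if a joint passes its speed limit or range.

## Working session

There is one attempt and no reset: what is moved stays moved. The work goes in short steps, Python scripts to look and compute and a tool call to move; the robot and the scene stay as the last step left them, time stands still between calls to the robot, and variables do not carry over. Pictures are saved under pics/ and viewed, about 8 in all and at most 12, crops included, and the job is handed in when it is done.

Besides the shell and the picture viewer there is one more tool, called after ">>>" as name(argument=value, ...) on one line, values as JSON. send_rows: Moves the arm, as the interface text tells. Its arguments: {"type":"object","properties":{"motion":{"type":"array"},"gripper":{"type":"number"},"squeeze":{"type":"number"}},"required":["motion"]}

```bash
mkdir -p pics
cat > h.py <<'E'
import numpy as np,cv2
from plant import r
from scipy.spatial.transform import Rotation as R
def campose(n):
    c=r.get_calibration(n); return c,R.from_euler('xyz',c['orientation'],degrees=True).as_matrix(),np.array(c['origin'])
def w(n,p):
    c,M,o=campose(n); return M@np.array(p)+o
def pix2w(n,u,v,z=None,d=None):
    c,M,o=campose(n); f=192/np.tan(np.radians(c['fov_y']/2))
    a=np.array([(u-c['cx'])/f,(v-c['cy'])/f]); b=a.copy()
    for _ in range(20): b=a/(1+c['k1']*(b@b))
    ray=M@np.array([b[0],b[1],1])
    return o+ray*(d if d is not None else (z-o[2])/ray[2])
E
python3 - <<'E'
from h import *
ims=[]
for n in('scene','side'):
    i,d=r.capture(n);np.save(n+'.npy',d);cv2.imwrite(f'pics/{n}0.png',i)
    print(n,r.get_calibration(n))
    for t in('dish','carrier','clip_left_front_grip','clip_left_rear_grip','clip_middle_front_grip','clip_middle_rear_grip','clip_right_front_grip','clip_right_rear_grip','station_left','station_right','filter_cube','lens_canister','objective'):
        print(t,[(round(x['conf'],2),w(n,x['at']).round(3).tolist()) for x in r.pinpoint(n,t)[:3]])
print(r.get_state())
E
```

```text
scene {'fov_y': 43.42254460239661, 'cx': 261.4210207665032, 'cy': 189.66294485699376, 'k1': -0.20153047640764243, 'origin': array([-0.0740993 , -0.59249083,  0.99946129]), 'orientation': array([-139.74996457,    0.98798727,  -52.57311827])}
dish [(0.96, [0.581, -0.224, 0.002]), (0.76, [0.447, -0.221, 0.001]), (0.55, [0.542, -0.006, 0.007])]
carrier [(0.7, [0.545, -0.009, 0.001])]
clip_left_front_grip [(0.38, [0.522, 0.092, 0.046])]
clip_left_rear_grip [(0.42, [0.612, 0.062, 0.053]), (0.29, [0.476, -0.08, 0.049])]
clip_middle_front_grip [(0.66, [0.496, 0.007, 0.049])]
clip_middle_rear_grip [(0.41, [0.586, -0.022, 0.047])]
clip_right_front_grip [(0.58, [0.568, 0.077, 0.011]), (0.53, [0.472, -0.076, 0.048])]
clip_right_rear_grip [(0.41, [0.519, 0.093, 0.049]), (0.4, [0.561, -0.103, 0.047])]
station_left [(0.83, [0.568, 0.077, 0.01])]
station_right [(0.9, [0.515, -0.095, 0.01])]
filter_cube [(0.74, [0.48, -0.391, 0.001])]
lens_canister [(0.62, [0.64, -0.39, 0.003])]
objective [(0.25, [0.481, -0.391, 0.002])]
side {'fov_y': 43.42600924059919, 'cx': 254.3945765910355, 'cy': 188.37421990675
[... 930 characters left out ...]
]
objective [(0.55, [0.49, 0.254, -0.002])]
{'time_s': 1.4, 'joints': array([ 8.79547309e+01,  2.05440942e+01,  6.82886063e-01, -6.15934031e-04,
       -7.01352767e+01, -1.65062474e+01]), 'qd': array([0.01824895, 0.03028282, 0.03104514, 0.0196773 , 0.04421165,
       0.06963443]), 'joint_torque': array([-6.98638778e-04, -5.82378316e+01,  2.93294102e+01,  7.00283468e+00,
        1.24210829e-02, -1.43989934e-05]), 'tcp_pos': array([0.21477053, 0.63990941, 0.20129196]), 'eef_rot': array([-1.79996794e+02,  1.55414962e-03, -1.85517257e+01]), 'contact_force': array([0.55673501, 0.66492193, 0.35573027]), 'moment': array([ 0.01843466, -0.03573942, -0.01003565]), 'gripper_width': 0.08730538345539803}
```

View pics/scene0.png

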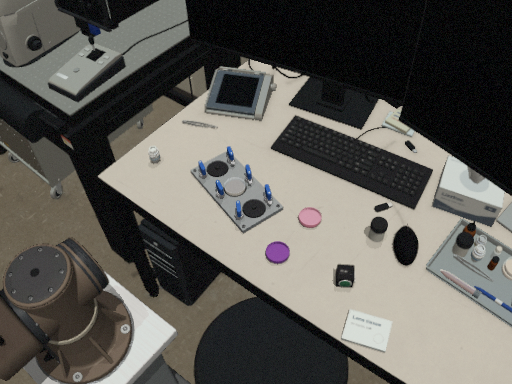

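View pics/side0.png

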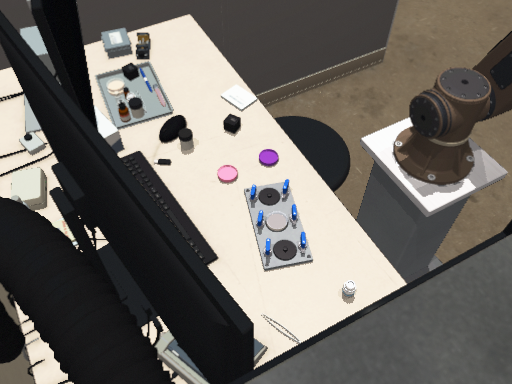

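The scene and side pictures both show the pale dish in the middle station, at scene (235,186) and side (277,221). The black discs are in the left and right stations. The pink dish (310,217) and the purple one (278,252) are look-alikes on the desk. I'll check the clearance behind the carrier, then plan the approach.

```bash
cat >> h.py <<'E'
def plan(x,y,z,yaw,n=5,step=.041,turn=7.1):
    s=r.get_state();p=np.array(s['tcp_pos']);ya=s['eef_rot'][2];g=np.array([x,y,z])
    print('t',round(s['time_s'],2),'p',p.round(4),'rot',np.round(s['eef_rot'],2),'F',np.round(s['contact_force'],1),'j',np.round(s['joints'],0),'w',round(s['gripper_width'],4))
    for _ in range(n):
        M=R.from_euler('xyz',[180,0,ya],degrees=True).as_matrix()
        d=g-p; L=np.linalg.norm(d); d=d*min(1,step/max(L,1e-9))
        t=M.T@d; sp=-((yaw-ya+180)%360-180) if abs(yaw-ya)<180 else ya-yaw; sp=np.clip(sp,-turn,turn)
        print('{"travel":',t.round(4).tolist(),',"spin":',round(float(sp),2),'}')
        p=p+d; ya-=sp
    print('left',(g-p).round(4),yaw-ya)
E
python3 - <<'E'
from h import *
d=np.load('scene.npy')
P=np.array([pix2w('scene',u,v,d=d[v,u]) for v in range(0,384,3) for u in range(0,512,3) if d[v,u]>0])
for lo,hi in((.08,.15),(.15,.3),(.3,.6)):
    q=P[(P[:,2]>lo)&(P[:,2]<hi)&(P[:,0]>.3)&(abs(P[:,1])<.35)]
    print(lo,len(q),q[:,0].min() if len(q) else '')
plan(.535,.0,.2,-116,20)
E
```

```text
Traceback (most recent call last):
  File "h.py", line 9, in pix2w
    c,M,o=campose(n); f=192/np.tan(np.radians(c['fov_y']/2))
          ~~~~~~~^^^
  File "h.py", line 5, in campose
    c=r.get_calibration(n); return c,R.from_euler('xyz',c['orientation'],degrees=True).as_matrix(),np.array(c['origin'])
ValueError: time passes only in moves, steps and waits
```

```bash
sed -i 's/^def pix2w(n,u,v,z=None,d=None):/def pix2w(n,u,v,z=None,d=None,C=None):/; s/^    c,M,o=campose(n); f=/    c,M,o=C or campose(n); f=/' h.py
python3 - <<'E'
from h import *
d=np.load('scene.npy');C=campose('scene')
P=np.array([pix2w('scene',u,v,d=d[v,u],C=C) for v in range(0,384,3) for u in range(0,512,3) if d[v,u]>0])
for lo,hi in((.08,.15),(.15,.3),(.3,.6)):
    q=P[(P[:,2]>lo)&(P[:,2]<hi)&(P[:,0]>.3)&(abs(P[:,1])<.35)]
    print(lo,len(q),q[:,0].min() if len(q) else '')
plan(.535,.0,.2,-116,20)
E
```

```text
0.08 12 0.9706115338704735
0.15 1084 0.8487389411638991
0.3 1069 0.8526053438668527
t 1.4 p [0.2148 0.6399 0.2013] rot [-180.      0.    -18.55] F [0.6 0.7 0.4] j [ 88.  21.   1.  -0. -70. -17.] w 0.0873
{"travel": [0.0291, 0.0289, 0.0001] ,"spin": 7.1 }
{"travel": [0.0324, 0.0251, 0.0001] ,"spin": 7.1 }
{"travel": [0.0353, 0.0209, 0.0001] ,"spin": 7.1 }
{"travel": [0.0376, 0.0164, 0.0001] ,"spin": 7.1 }
{"travel": [0.0393, 0.0116, 0.0001] ,"spin": 7.1 }
{"travel": [0.0405, 0.0067, 0.0001] ,"spin": 7.1 }
{"travel": [0.041, 0.0016, 0.0001] ,"spin": 7.1 }
{"travel": [0.0409, -0.0035, 0.0001] ,"spin": 7.1 }
{"travel": [0.0401, -0.0085, 0.0001] ,"spin": 7.1 }
{"travel": [0.0388, -0.0134, 0.0001] ,"spin": 7.1 }
{"travel": [0.0368, -0.0181, 0.0001] ,"spin": 7.1 }
{"travel": [0.0343, -0.0225, 0.0001] ,"spin": 7.1 }
{"travel": [0.0313, -0.0265, 0.0001] ,"spin": 7.1 }
{"travel": [0.0277, -0.0302, 0.0001] ,"spin": 5.15 }
{"travel": [0.0249, -0.0326, 0.0001] ,"spin": -0.0 }
{"travel": [0.0249, -0.0326, 0.0001] ,"spin": -0.0 }
{"travel": [0.0249, -0.0326, 0.0001] ,"spin": -0.0 }
{"travel": [0.0113, -0.0147, 0.0] ,"spin": -0.0 }
{"travel": [0.0, 0.0, 0.0] ,"spin": -0.0 }
{"travel": [0.0, 0.0, 0.0] ,"spin": -0.0 }
left [0. 0. 0.] 1.4210854715202004e-14
```

Nothing obstructs the arm there; the monitor starts at x≈0.85. Approaching.

>>> send_rows(motion=[{"travel": [0.029,0.029,0],"spin": 7.1},{"travel": [0.0325,0.025,0],"spin": 7.1},{"travel": [0.035,0.021,0],"spin": 7.1},{"travel": [0.0375,0.0165,0],"spin": 7.1},{"travel": [0.039,0.0115,0],"spin": 7.1}], gripper=1)

```text
time_s: 1.82
tcp_pos: [0.3047, 0.4569, 0.1979]
eef_rot: [180.0, -0.1, -54.3]
contact_force: [0.3, -0.1, -0.6]
gripper_width: 0.0875
```

>>> send_rows(motion=[{"travel": [0.0405,0.0065,0],"spin": 7.1},{"travel": [0.041,0.0015,0],"spin": 7.1},{"travel": [0.041,-0.0035,0],"spin": 7.1},{"travel": [0.04,-0.0085,0],"spin": 7.1},{"travel": [0.039,-0.0135,0],"spin": 7.1}])

```text
time_s: 2.23
tcp_pos: [0.3953, 0.2693, 0.1995]
eef_rot: [-179.9, 0.1, -90.1]
contact_force: [1.7, 0.8, -0.8]
gripper_width: 0.0875
```

```bash
python3 -c "
from h import *
plan(.535,.0,.2,-116,15)"
```

```text
t 2.23 p [0.3953 0.2693 0.1995] rot [-1.7987e+02  6.0000e-02 -9.0100e+01] F [ 1.7  0.8 -0.8] j [ 58.   2. -24.   0. -65. -58.] w 0.0875
{"travel": [0.0364, -0.0189, -0.0001] ,"spin": 7.1 }
{"travel": [0.0337, -0.0233, -0.0001] ,"spin": 7.1 }
{"travel": [0.0306, -0.0273, -0.0001] ,"spin": 7.1 }
{"travel": [0.027, -0.0309, -0.0001] ,"spin": 4.6 }
{"travel": [0.0244, -0.0329, -0.0001] ,"spin": -0.0 }
{"travel": [0.0244, -0.0329, -0.0001] ,"spin": -0.0 }
{"travel": [0.0244, -0.0329, -0.0001] ,"spin": -0.0 }
{"travel": [0.0097, -0.0131, -0.0] ,"spin": -0.0 }
{"travel": [0.0, 0.0, 0.0] ,"spin": -0.0 }
{"travel": [0.0, 0.0, 0.0] ,"spin": -0.0 }
{"travel": [0.0, 0.0, 0.0] ,"spin": -0.0 }
{"travel": [0.0, 0.0, 0.0] ,"spin": -0.0 }
{"travel": [0.0, 0.0, 0.0] ,"spin": -0.0 }
{"travel": [0.0, 0.0, 0.0] ,"spin": -0.0 }
{"travel": [0.0, 0.0, 0.0] ,"spin": -0.0 }
left [0. 0. 0.] 0.0
```

>>> send_rows(motion=[{"travel": [0.0365,-0.019,0],"spin": 7.1},{"travel": [0.0335,-0.0235,0],"spin": 7.1},{"travel": [0.0305,-0.0275,0],"spin": 7.1},{"travel": [0.027,-0.031,0],"spin": 4.6},{"travel": [0.0245,-0.033,0],"spin": 0}])

```text
time_s: 2.65
tcp_pos: [0.4894, 0.0832, 0.2023]
eef_rot: [-179.8, 0.5, -116.8]
contact_force: [1.0, 1.6, 0.5]
gripper_width: 0.0873
```

>>> send_rows(motion=[{"travel": [0.0245,-0.033,0],"spin": 0},{"travel": [0.0245,-0.033,0],"spin": 0},{"travel": [0.0095,-0.013,0],"spin": 0},{"travel": [0,0,0],"spin": 0}])

```text
time_s: 2.98
tcp_pos: [0.5358, -0.0128, 0.2031]
eef_rot: [-179.6, 0.5, -117.2]
contact_force: [0.4, 0.2, 0.9]
gripper_width: 0.0876
```

```bash
cat > look.py <<'E'
from h import *
import sys
s=r.get_state();C=campose('wrist')
i,d=r.capture('wrist');np.save('wrist.npy',d);cv2.imwrite(f'pics/{sys.argv[1]}.png',i)
print('t',s['time_s'],'p',s['tcp_pos'],s['eef_rot'],C[0])
import pickle;pickle.dump(C,open('C.pkl','wb'))
for t in('dish','carrier','clip_middle_front_grip','clip_middle_rear_grip','station_middle'):
    print(t,[(round(x['conf'],2),(C[1]@np.array(x['at'])+C[2]).round(4).tolist()) for x in r.pinpoint('wrist',t)[:3]])
E
python3 look.py wrist0
```

```text
t 2.9833 p [ 0.53575866 -0.01281291  0.20305938] [-179.62080097    0.5102862  -117.1988338 ] {'fov_y': 64.56973291735602, 'cx': 251.53597921626175, 'cy': 191.24193456199393, 'k1': -0.030221109139276645, 'origin': array([ 0.49708872, -0.08571242,  0.38650269]), 'orientation': array([162.24228841,   0.30541286, 152.81560711])}
dish [(0.73, [0.5395, -0.0055, 0.0088]), (0.62, [0.5804, -0.2238, -0.0014])]
carrier []
clip_middle_front_grip [(0.73, [0.4975, 0.0068, 0.0539])]
clip_middle_rear_grip []
station_middle []
```

View pics/wrist0.png

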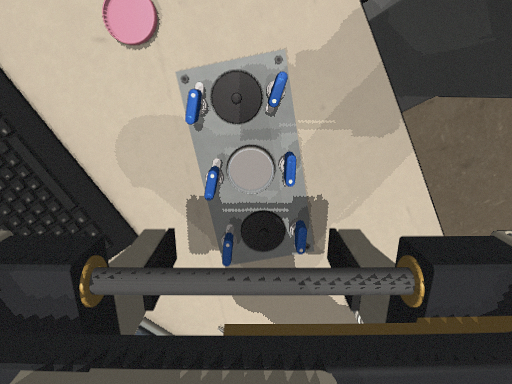

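The wrist picture shows the middle station's dish at (250,169), its front bar at (290,169) and its rear bar at (213,179). I'll measure the bars from the blue pixels.

```bash
cat > bars.py <<'E'
from h import *
import sys,pickle
C=pickle.load(open('C.pkl','rb'));i=cv2.imread(f'pics/{sys.argv[1]}.png').astype(int);D=np.load('wrist.npy')
m=((i[...,0]>i[...,2]+50)&(i[...,0]>i[...,1]+30)).astype(np.uint8)
n,l,st,ce=cv2.connectedComponentsWithStats(m)
for k in range(1,n):
    if st[k][4]<80: continue
    v,u=np.where(l==k)
    P=np.array([pix2w('w',a,b,d=D[b,a],C=C) for a,b in zip(u,v)])
    zt=np.percentile(P[:,2],90); Q=P[P[:,2]>zt-.005][:,:2]
    rc=cv2.minAreaRect((Q*1e4).astype(np.float32)); b=cv2.boxPoints(rc)/1e4
    e=[b[1]-b[0],b[2]-b[1]];e=max(e,key=np.linalg.norm)
    print(ce[k].round(0),'ztop',zt.round(4),'ctr',(np.array(rc[0])/1e4).round(4),'mean',Q.mean(0).round(4),'size',np.round(np.array(rc[1])/1e4,4),'ang',np.degrees(np.arctan2(e[1],e[0])).round(1),len(Q))
E
python3 bars.py wrist0
python3 -c "
import cv2;i=cv2.imread('pics/wrist0.png')[130:220,180:320];cv2.imwrite('pics/c0.png',cv2.resize(i,None,fx=5,fy=5,interpolation=2))"
```

```text
[278.  88.] ztop 0.0583 ctr [ 0.476 -0.078] mean [ 0.4721 -0.0794] size [0.0384 0.0235] ang 11.4 336
[192. 106.] ztop 0.0581 ctr [ 0.5344 -0.1033] mean [ 0.5597 -0.1044] size [0.0311 0.0763] ang -3.0 332
[290. 168.] ztop 0.0584 ctr [ 0.4933 -0.0313] mean [0.4968 0.004 ] size [0.1073 0.0194] ang 83.8 277
[211. 183.] ztop 0.0583 ctr [ 0.5851 -0.0206] mean [ 0.585  -0.0206] size [0.0351 0.0106] ang 51.8 254
[301. 239.] ztop 0.0584 ctr [0.5066 0.0107] mean [0.5211 0.087 ] size [0.193  0.0172] ang 79.2 200
[227. 253.] ztop 0.058 ctr [ 0.5605 -0.0057] mean [0.6092 0.0631] size [0.2038 0.0109] ang 54.6 186
```

View pics/c0.png

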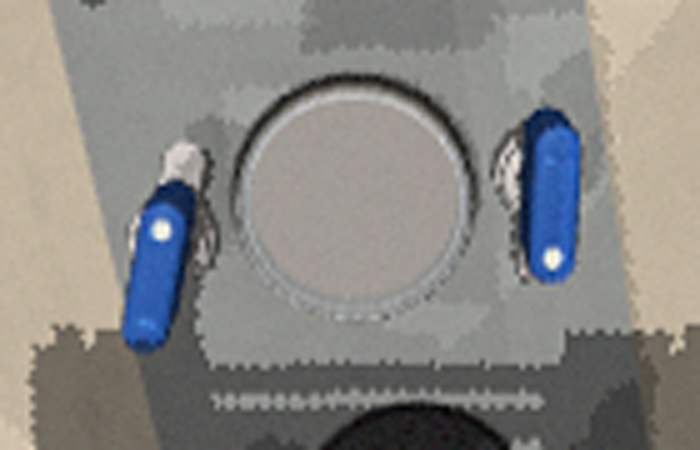

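```bash
sed -i 's/    zt=np.percentile.*/    zt=np.percentile(P[:,2],90); Q=P[(P[:,2]>zt-.004)\&(P[:,2]<.062)][:,:2]; Q=Q[np.linalg.norm(Q-np.median(Q,0),axis=1)<.022]/' bars.py; python3 bars.py wrist0
```

```text
[278.  88.] ztop 0.0583 ctr [ 0.4723 -0.0787] mean [ 0.472  -0.0793] size [0.0355 0.0106] ang 44.4 333
[192. 106.] ztop 0.0581 ctr [ 0.5603 -0.1048] mean [ 0.5602 -0.1045] size [0.0352 0.0106] ang 52.0 327
[290. 168.] ztop 0.0584 ctr [0.4972 0.0056] mean [0.4968 0.0046] size [0.0354 0.0104] ang 64.9 272
[211. 183.] ztop 0.0583 ctr [ 0.5851 -0.0206] mean [ 0.585  -0.0206] size [0.0351 0.0106] ang 51.8 254
[301. 239.] ztop 0.0584 ctr [0.522  0.0894] mean [0.5212 0.0879] size [0.0336 0.0103] ang 61.4 198
[227. 253.] ztop 0.058 ctr [0.6096 0.0637] mean [0.6098 0.0639] size [0.0341 0.0098] ang 60.3 185
```

```bash
python3 -c "
from h import *
plan(.4972,.0055,.08,-115.5,5)"
```

```text
t 3.28 p [ 0.5344 -0.0087  0.2034] rot [-179.62    0.56 -116.91] F [ 0.4 -0.1 -0.6] j [ 20.   7. -17.  -0. -65. -47.] w 0.0878
{"travel": [0.0013, 0.0125, 0.039] ,"spin": -1.41 }
{"travel": [0.001, 0.0126, 0.039] ,"spin": -0.0 }
{"travel": [0.001, 0.0126, 0.039] ,"spin": -0.0 }
{"travel": [0.0002, 0.0021, 0.0064] ,"spin": -0.0 }
{"travel": [0.0, 0.0, 0.0] ,"spin": -0.0 }
left [0. 0. 0.] 0.0
```

>>> send_rows(motion=[{"travel": [0.0015,0.0125,0.039],"spin": -1.4},{"travel": [0.001,0.0125,0.039],"spin": 0},{"travel": [0.001,0.0125,0.039],"spin": 0},{"travel": [0,0.002,0.0065],"spin": 0},{"travel": [0,0,0],"spin": 0}], gripper=0)

```text
time_s: 3.7
tcp_pos: [0.5003, 0.0119, 0.0806]
eef_rot: [-179.1, 0.9, -114.9]
contact_force: [0.5, -0.1, 0.7]
gripper_width: 0.0597
```

```bash
python3 -c "
from h import *
plan(.4972,.0055,.032,-115.5,5,.03)"
```

```text
t 3.7 p [0.5003 0.0119 0.0806] rot [-179.11    0.92 -114.9 ] F [ 0.5 -0.1  0.7] j [ 24.  10. -31.   0. -47. -49.] w 0.0597
{"travel": [0.0043, 0.0001, 0.0297] ,"spin": 0.6 }
{"travel": [0.0028, 0.0, 0.0189] ,"spin": -0.0 }
{"travel": [0.0, 0.0, 0.0] ,"spin": -0.0 }
{"travel": [0.0, 0.0, 0.0] ,"spin": -0.0 }
{"travel": [0.0, 0.0, 0.0] ,"spin": -0.0 }
left [0. 0. 0.] -1.4210854715202004e-14
```

```bash
sed -i "s/M=R.from_euler('xyz',\[180,0,ya\],degrees=True)/M=R.from_euler('xyz',[s['eef_rot'][0],s['eef_rot'][1],ya],degrees=True)/" h.py; python3 -c "
from h import *
plan(.4972,.0055,.055,-115.5,3,.03)"
```

```text
t 3.7 p [0.5003 0.0119 0.0806] rot [-179.11    0.92 -114.9 ] F [ 0.5 -0.1  0.7] j [ 24.  10. -31.   0. -47. -49.] w 0.0597
{"travel": [0.0075, 0.0005, 0.0254] ,"spin": 0.6 }
{"travel": [0.0, 0.0, 0.0] ,"spin": -0.0 }
{"travel": [0.0, 0.0, 0.0] ,"spin": -0.0 }
left [0. 0. 0.] -1.4210854715202004e-14
```

>>> send_rows(motion=[{"travel": [0.0075,0.0005,0.01],"spin": 0.6},{"travel": [0,0,0.0],"spin": 0}])

```text
time_s: 3.87
tcp_pos: [0.4985, 0.007, 0.0729]
eef_rot: [-179.0, 1.0, -115.3]
contact_force: [-0.5, -1.2, 0.3]
gripper_width: 0.0477
```

```bash
python3 -c "
from h import *
plan(.4972,.0055,.032,-115.5,4,.02)"
```

```text
t 3.87 p [0.4985 0.007  0.0729] rot [-179.03    0.96 -115.27] F [-0.5 -1.2  0.3] j [ 24.  10. -32.   0. -46. -49.] w 0.0477
{"travel": [0.0013, 0.0006, 0.0199] ,"spin": 0.23 }
{"travel": [0.0013, 0.0006, 0.0199] ,"spin": -0.0 }
{"travel": [0.0001, 0.0, 0.0009] ,"spin": -0.0 }
{"travel": [0.0, 0.0, 0.0] ,"spin": -0.0 }
left [0. 0. 0.] 0.0
```

>>> send_rows(motion=[{"travel": [0.0015,0.0005,0.02],"spin": 0.2},{"travel": [0.0015,0.0005,0.02],"spin": 0},{"travel": [0,0,0.001],"spin": 0},{"travel": [0,0,0],"spin": 0}])

```text
time_s: 4.2
tcp_pos: [0.5067, 0.0086, 0.0403]
eef_rot: [-178.4, 1.4, -115.2]
contact_force: [0.2, 0.5, 0.3]
gripper_width: 0.0441
```

```bash
python3 -c "
from h import *
plan(.4972,.0055,.032,-115.5,2,.02)"
```

```text
t 4.2 p [0.5067 0.0086 0.0403] rot [-178.39    1.45 -115.16] F [0.2 0.5 0.3] j [ 23.  13. -34.   0. -40. -49.] w 0.0441
{"travel": [0.007, 0.0075, 0.008] ,"spin": 0.34 }
{"travel": [0.0, 0.0, 0.0] ,"spin": -0.0 }
left [0. 0. 0.] 0.0
```

>>> send_rows(motion=[{"travel": [0.007,0.0075,0.0],"spin": 0.3},{"travel": [0,0,0],"spin": 0}])

```text
time_s: 4.37
tcp_pos: [0.4989, 0.0062, 0.043]
eef_rot: [-178.2, 1.6, -115.4]
contact_force: [-0.1, 0.0, 0.3]
gripper_width: 0.0437
```

```bash
python3 -c "
from h import *
plan(.4972,.0055,.032,-115.5,2,.02);s=r.get_state();print(s['joints'],s['qd'],s['moment'])"
```

```text
t 4.37 p [0.4989 0.0062 0.043 ] rot [-178.25    1.57 -115.43] F [-0.1  0.   0.3] j [ 24.  12. -35.   0. -40. -49.] w 0.0437
{"travel": [0.0017, 0.0016, 0.0109] ,"spin": 0.07 }
{"travel": [0.0, 0.0, 0.0] ,"spin": -0.0 }
left [0. 0. 0.] 0.0
[ 23.57155808  12.34880183 -35.09050622   0.44912872 -40.22471822
 -49.35843344] [ 0.08111955  0.34300771  4.19144265  1.13596236 -1.39315239  0.72991494] [0.00375097 0.14807148 0.01510956]
```

>>> send_rows(motion=[{"travel": [0.0015,0.0015,0.006],"spin": 0},{"travel": [0.0005,0.001,0.005],"spin": 0},{"travel": [0,0,0],"spin": 0}])

```text
time_s: 4.62
tcp_pos: [0.4982, 0.0064, 0.0346]
eef_rot: [-178.0, 1.8, -115.4]
contact_force: [-0.9, 0.2, -1.2]
gripper_width: 0.0438
```

```bash
python3 -c "
from h import *
plan(.4972,.0055,.032,-115.5,2,.02)"
```

```text
t 4.62 p [0.4982 0.0064 0.0346] rot [-177.99    1.83 -115.38] F [-0.9  0.2 -1.2] j [ 24.  13. -36.   1. -38. -49.] w 0.0438
{"travel": [0.0013, 0.0006, 0.0026] ,"spin": 0.12 }
{"travel": [0.0, 0.0, 0.0] ,"spin": -0.0 }
left [0. 0. 0.] 0.0
```

>>> send_rows(motion=[{"travel": [0.0015,0.0005,0.004],"spin": 0.1},{"travel": [0,0,0],"spin": 0}])

```text
time_s: 4.78
tcp_pos: [0.4972, 0.0052, 0.0304]
eef_rot: [-178.0, 1.8, -115.5]
contact_force: [-0.7, -0.4, -0.2]
gripper_width: 0.0437
```

>>> send_rows(motion=[{"travel": [0,0,0],"spin": 0},{"travel": [0,0,0],"spin": 0},{"travel": [0,0,0],"spin": 0},{"travel": [0,0,0],"spin": 0},{"travel": [0,0,0],"spin": 0}], gripper=-1, squeeze=30)

```text
time_s: 5.2
tcp_pos: [0.4972, 0.0051, 0.03]
eef_rot: [-178.0, 1.8, -115.5]
contact_force: [-0.8, -0.4, 0.1]
gripper_width: 0.0159
```

```bash
python3 -c "
from h import *
plan(.4972,.0055,.032,-115.5,1,.02);s=r.get_state();M=R.from_euler('xyz',s['eef_rot'],degrees=True).as_matrix();print(M[:,2],s['tcp_pos']-.019*M[:,2],s['moment'])"
```

```text
t 5.2 p [0.4972 0.0051 0.03  ] rot [-178.01    1.79 -115.48] F [-0.8 -0.4  0.1] j [ 24.  13. -36.   1. -38. -49.] w 0.0159
{"travel": [-0.0004, 0.0002, -0.002] ,"spin": 0.02 }
left [0. 0. 0.] -1.4210854715202004e-14
[ 0.04475663  0.01329035 -0.99890951] [0.49639403 0.00481922 0.04899932] [ 0.08239103  0.10721285 -0.00203432]
```

>>> send_rows(motion=[{"travel": [0,0,0],"spin": 0},{"travel": [0,0,0],"spin": 0},{"travel": [0,0,0],"spin": 0}])

```text
time_s: 5.45
tcp_pos: [0.498, 0.0048, 0.0301]
eef_rot: [-178.0, 1.8, -115.5]
contact_force: [-0.3, -0.6, -0.3]
gripper_width: 0.0089
```

>>> send_rows(motion=[{"travel": [0,0,0],"spin": 5},{"travel": [0,0,0],"spin": 5},{"travel": [0,0,0],"spin": 5}])

```text
time_s: 5.7
tcp_pos: [0.4977, 0.0049, 0.0301]
eef_rot: [-178.5, 2.3, -130.8]
contact_force: [-0.1, 0.6, 0.3]
gripper_width: 0.0089
```

```bash
python3 -c "
from h import *
plan(.4972,.0055,.032,-115.5,1,.02);s=r.get_state();M=R.from_euler('xyz',s['eef_rot'],degrees=True).as_matrix();print(s['tcp_pos']-.019*M[:,2],s['moment'])"
```

```text
t 5.7 p [0.4977 0.0049 0.0301] rot [-178.53    2.27 -130.85] F [-0.1  0.6  0.3] j [ 24.  13. -36.   1. -38. -65.] w 0.0089
{"travel": [-0.0001, 0.0007, -0.0019] ,"spin": -7.1 }
left [0. 0. 0.] 8.249931569852606
[0.49686873 0.00469768 0.04912135] [0.18503681 0.11774601 0.08945638]
```

>>> send_rows(motion=[{"travel": [0,0,0],"spin": 7},{"travel": [0,0,0],"spin": 7},{"travel": [0,0,0],"spin": 7},{"travel": [0,0,0],"spin": 7},{"travel": [0,0,0],"spin": 7}])

```text
time_s: 6.12
tcp_pos: [0.4972, 0.0058, 0.0302]
eef_rot: [179.8, 2.7, -166.8]
contact_force: [-0.5, 0.6, -0.6]
gripper_width: 0.0093
```

>>> send_rows(motion=[{"travel": [0,0,0],"spin": 7},{"travel": [0,0,0],"spin": 7},{"travel": [0,0,0],"spin": 7},{"travel": [0,0,0],"spin": 5}])

```text
time_s: 6.45
tcp_pos: [0.4971, 0.0066, 0.0302]
eef_rot: [178.6, 2.3, 166.3]
contact_force: [1.3, -0.5, 0.1]
gripper_width: 0.0092
```

```bash
python3 -c "
from h import *
plan(.4972,.0055,.032,-196,1,.02);s=r.get_state();print(s['moment'])"
```

```text
t 6.45 p [0.4971 0.0066 0.0302] rot [178.57   2.3  166.33] F [ 1.3 -0.5  0.1] j [  24.   13.  -36.    0.  -38. -128.] w 0.0092
{"travel": [-0.0004, -0.001, -0.0018] ,"spin": 7.1 }
left [0. 0. 0.] -355.2267514570079
[-0.09368694 -0.21727952  0.08188723]
```

Yaw is now -193.7 and the stop should be near -196.6. I'll push gently into it.

>>> send_rows(motion=[{"travel": [0,0,0],"spin": 3},{"travel": [0,0,0],"spin": 3},{"travel": [0,0,0],"spin": 3}])

```text
time_s: 6.7
tcp_pos: [0.4979, 0.0059, 0.0313]
eef_rot: [178.3, 2.1, 156.8]
contact_force: [-6.1, 5.0, 26.9]
gripper_width: 0.0039
```

```bash
python3 -c "
from h import *
s=r.get_state();print(s['eef_rot'],s['moment'],s['tcp_pos'],s['contact_force'])"
```

```text
[178.28398116   2.1104347  156.81884779] [1.63723576 2.14217818 0.04208649] [0.49785138 0.00593717 0.03129517] [-6.13218535  4.96755374 26.87363854]
```

>>> send_rows(motion=[{"travel": [0,0,0],"spin": -3},{"travel": [0,0,0],"spin": -3},{"travel": [0,0,0],"spin": 0},{"travel": [0,0,0],"spin": 0}], gripper=-0.3)

```text
time_s: 7.03
tcp_pos: [0.4991, 0.0065, 0.0331]
eef_rot: [178.4, 2.4, 162.8]
contact_force: [-0.7, 0.0, 0.3]
gripper_width: 0.0249
```

>>> send_rows(motion=[{"travel": [0,0,-0.015],"spin": 0},{"travel": [0,0,-0.03],"spin": 0},{"travel": [0,0,-0.04],"spin": 0},{"travel": [0,0,-0.04],"spin": 0},{"travel": [0,0,0],"spin": 0}])

```text
time_s: 7.45
tcp_pos: [0.4902, 0.0037, 0.16]
eef_rot: [178.7, 2.0, 162.3]
contact_force: [1.2, 0.5, 0.7]
gripper_width: 0.0304
```

```bash
python3 look.py wrist1; python3 bars.py wrist1
```

```text
t 7.45 p [0.4901711  0.00370345 0.16000346] [178.73654432   1.98464923 162.30017168] {'fov_y': 64.56973291735602, 'cx': 251.53597921626175, 'cy': 191.24193456199393, 'k1': -0.030221109139276645, 'origin': array([0.40621802, 0.02578352, 0.341222  ]), 'orientation': array([160.85342587,  -1.28791936,  72.35994587])}
dish [(0.68, [0.5351, -0.0095, 0.0083]), (0.57, [0.4452, -0.2225, 0.002])]
carrier [(0.77, [0.5417, -0.0103, 0.0005])]
clip_middle_front_grip [(0.76, [0.4954, 0.0064, 0.0525])]
clip_middle_rear_grip [(0.64, [0.5889, -0.0177, 0.0515])]
station_middle []
[254. 182.] ztop 0.0581 ctr [0.4965 0.0064] mean [0.4953 0.0064] size [0.01   0.0348] ang -17.6 313
[339. 180.] ztop 0.058 ctr [0.5215 0.0901] mean [0.5206 0.089 ] size [0.0356 0.0104] ang 61.3 326
[166. 185.] ztop 0.0578 ctr [ 0.4721 -0.0784] mean [ 0.4715 -0.0782] size [0.036 0.011] ang 42.4 366
[254. 260.] ztop 0.0576 ctr [ 0.5815 -0.0192] mean [ 0.5815 -0.0215] size [0.0327 0.0112] ang 72.5 193
```

View pics/wrist1.png

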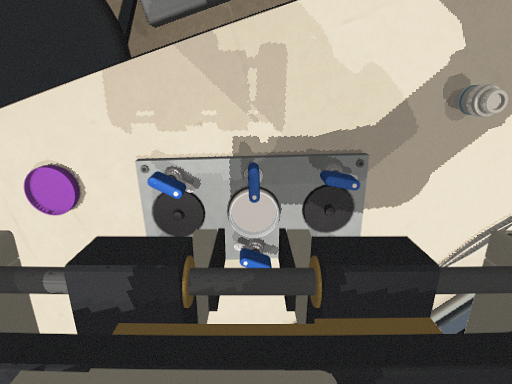

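The front bar is now at (254,182), pointing at the dish and measuring -17.6° against an expected stop of about -16.6°. The dish is seated at (254,212) and the other clips are unchanged. Now the rear clip.

```bash
sed -i 's/ya=s\[.eef_rot.\]\[2\];g/ya=s["eef_rot"][2];ya-=360*(ya>90);g/' h.py; python3 -c "
from h import *
plan(.5855,-.0203,.1,-128.2,11,.012,7)"
```

```text
t 7.75 p [0.4857 0.0027 0.1515] rot [179.1    1.37 162.29] F [ 1.1 -0.1 -0.3] j [  24.    4.  -28.    0.  -56. -132.] w 0.0308
{"travel": [-0.0106, 0.0008, 0.0057] ,"spin": -7.0 }
{"travel": [-0.0106, -0.0005, 0.0056] ,"spin": -7.0 }
{"travel": [-0.0104, -0.0018, 0.0056] ,"spin": -7.0 }
{"travel": [-0.0102, -0.0031, 0.0056] ,"spin": -7.0 }
{"travel": [-0.0097, -0.0043, 0.0056] ,"spin": -7.0 }
{"travel": [-0.0091, -0.0055, 0.0055] ,"spin": -7.0 }
{"travel": [-0.0084, -0.0066, 0.0055] ,"spin": -7.0 }
{"travel": [-0.0075, -0.0076, 0.0055] ,"spin": -7.0 }
{"travel": [-0.0066, -0.0084, 0.0054] ,"spin": -7.0 }
{"travel": [-0.0031, -0.0051, 0.003] ,"spin": -6.51 }
{"travel": [0.0, 0.0, 0.0] ,"spin": -0.0 }
left [0. 0. 0.] 0.0
```

>>> send_rows(motion=[{"travel": [-0.0105,0.001,0.0055],"spin": -7},{"travel": [-0.0105,-0.0005,0.0055],"spin": -7},{"travel": [-0.0105,-0.002,0.0055],"spin": -7},{"travel": [-0.01,-0.003,0.0055],"spin": -7},{"travel": [-0.0095,-0.0045,0.0055],"spin": -7}], gripper=0)

```text
time_s: 8.17
tcp_pos: [0.5356, -0.0103, 0.1195]
eef_rot: [-179.9, 1.2, -162.0]
contact_force: [-0.2, -0.0, -0.2]
gripper_width: 0.0436
```

>>> send_rows(motion=[{"travel": [-0.009,-0.0055,0.005],"spin": -7},{"travel": [-0.0085,-0.0065,0.005],"spin": -7},{"travel": [-0.0075,-0.0075,0.005],"spin": -7},{"travel": [-0.0065,-0.0085,0.003],"spin": -7},{"travel": [-0.003,-0.005,0],"spin": -6.5}])

```text
time_s: 8.58
tcp_pos: [0.5814, -0.0231, 0.0917]
eef_rot: [-179.8, 0.2, -126.6]
contact_force: [0.2, 0.2, -0.1]
gripper_width: 0.0439
```

```bash
python3 -c "
from h import *
plan(.5855,-.0203,.075,-128.2,3,.02,7)"
```

```text
t 8.58 p [ 0.5814 -0.0231  0.0917] rot [-179.84    0.19 -126.56] F [ 0.2  0.2 -0.1] j [ 17.  17. -20.   0. -53. -54.] w 0.0439
{"travel": [-0.0046, -0.0016, 0.0167] ,"spin": 1.64 }
{"travel": [0.0, 0.0, 0.0] ,"spin": -0.0 }
{"travel": [0.0, 0.0, 0.0] ,"spin": -0.0 }
left [0. 0. 0.] 0.0
```

>>> send_rows(motion=[{"travel": [-0.0045,-0.0015,0.008],"spin": 1.6},{"travel": [0,0,0.008],"spin": 0},{"travel": [0,0,0],"spin": 0}])

```text
time_s: 8.83
tcp_pos: [0.5845, -0.0209, 0.0698]
eef_rot: [179.9, -0.1, -128.5]
contact_force: [-0.8, 0.2, -1.7]
gripper_width: 0.0437
```

```bash
python3 -c "
from h import *
plan(.5855,-.0203,.031,-128.2,7,.008,7)"
```

```text
t 8.83 p [ 0.5845 -0.0209  0.0698] rot [ 1.7992e+02 -1.2000e-01 -1.2851e+02] F [-0.8  0.2 -1.7] j [ 17.  19. -20.   0. -51. -56.] w 0.0437
{"travel": [-0.0002, -0.0001, 0.008] ,"spin": -0.31 }
{"travel": [-0.0002, -0.0001, 0.008] ,"spin": -0.0 }
{"travel": [-0.0002, -0.0001, 0.008] ,"spin": -0.0 }
{"travel": [-0.0002, -0.0001, 0.008] ,"spin": -0.0 }
{"travel": [-0.0002, -0.0001, 0.0069] ,"spin": -0.0 }
{"travel": [0.0, 0.0, 0.0] ,"spin": -0.0 }
{"travel": [0.0, 0.0, 0.0] ,"spin": -0.0 }
left [0. 0. 0.] 0.0
```

>>> send_rows(motion=[{"travel": [-0.001,0,0.008],"spin": -0.3},{"travel": [0,0,0.008],"spin": 0},{"travel": [0,0,0.008],"spin": 0},{"travel": [0,0,0.006],"spin": 0},{"travel": [0,0,0],"spin": 0}])

```text
time_s: 9.25
tcp_pos: [0.5824, -0.0198, 0.035]
eef_rot: [179.8, -0.3, -128.7]
contact_force: [-0.1, -0.6, 0.2]
gripper_width: 0.0437
```

```bash
python3 -c "
from h import *
plan(.5855,-.0203,.031,-128.2,2,.008,7)"
```

```text
t 9.25 p [ 0.5824 -0.0198  0.035 ] rot [ 179.79   -0.28 -128.68] F [-0.1 -0.6  0.2] j [ 17.  21. -23.  -0. -47. -56.] w 0.0437
{"travel": [-0.0016, -0.0028, 0.0039] ,"spin": -0.48 }
{"travel": [0.0, 0.0, 0.0] ,"spin": -0.0 }
left [0. 0. 0.] 0.0
```

>>> send_rows(motion=[{"travel": [-0.0015,-0.003,0.004],"spin": -0.5},{"travel": [0,0,0],"spin": 0}])

```text
time_s: 9.42
tcp_pos: [0.5856, -0.0205, 0.0305]
eef_rot: [179.8, -0.3, -128.1]
contact_force: [0.5, -0.0, -0.2]
gripper_width: 0.0435
```

```bash
python3 -c "
from h import *
plan(.5855,-.0203,.031,-128.2,2,.008,7)"
```

```text
t 9.42 p [ 0.5856 -0.0205  0.0305] rot [ 179.78   -0.28 -128.15] F [ 0.5 -0.  -0.2] j [ 17.  22. -22.  -0. -46. -55.] w 0.0435
{"travel": [-0.0001, 0.0002, -0.0005] ,"spin": 0.05 }
{"travel": [0.0, 0.0, 0.0] ,"spin": -0.0 }
left [0. 0. 0.] 0.0
```

Close on the bar.

>>> send_rows(motion=[{"travel": [0,0,0],"spin": 0},{"travel": [0,0,0],"spin": 0},{"travel": [0,0,0],"spin": 0},{"travel": [0,0,0],"spin": 0},{"travel": [0,0,0],"spin": 0}], gripper=-1, squeeze=30)

```text
time_s: 9.83
tcp_pos: [0.5868, -0.0205, 0.0317]
eef_rot: [179.9, -0.2, -128.2]
contact_force: [0.1, 0.9, -0.2]
gripper_width: 0.0161
```

>>> send_rows(motion=[{"travel": [0,0,0],"spin": 0},{"travel": [0,0,0],"spin": 0},{"travel": [0,0,0],"spin": 0},{"travel": [0,0,0],"spin": 3},{"travel": [0,0,0],"spin": 5}])

```text
time_s: 10.25
tcp_pos: [0.5872, -0.0204, 0.0325]
eef_rot: [179.9, -0.1, -136.2]
contact_force: [-0.0, -0.8, 0.5]
gripper_width: 0.0003
```

```bash
python3 -c "
from h import *
plan(.5855,-.0203,.031,-196,1,.008,7);print(r.get_state()['moment'])"
```

```text
t 10.25 p [ 0.5872 -0.0204  0.0325] rot [ 1.7994e+02 -1.3000e-01 -1.3623e+02] F [-0.  -0.8  0.5] j [ 17.  22. -22.   0. -46. -63.] w 0.0003
{"travel": [0.0012, 0.0012, 0.0015] ,"spin": 7.0 }
left [0. 0. 0.] -52.77433516085557
[ 0.06044418 -0.15697937 -0.01410598]
```

The jaws closed to 0.3 mm, so there's no bar between them. I'll look before moving.

```bash
python3 -c "
from h import *
o=[]
for n,(a,b) in dict(scene=(235,186),side=(277,220)).items():
    i,d=r.capture(n);np.save(n+'1.npy',d);cv2.imwrite(f'pics/{n}1.png',i);o.append(cv2.resize(i[b-55:b+55,a-45:a+45],None,fx=4.4,fy=4.4,interpolation=2))
    for t in('clip_middle_front_grip','clip_middle_rear_grip','dish'): print(n,t,[(round(x['conf'],2),w(n,x['at']).round(3).tolist()) for x in r.pinpoint(n,t)[:3]])
cv2.imwrite('pics/both1.png',np.hstack(o))"
```

```text
scene clip_middle_front_grip [(0.66, [0.477, -0.39, 0.002]), (0.44, [0.495, 0.006, 0.046])]
scene clip_middle_rear_grip [(0.42, [0.585, -0.023, 0.05])]
scene dish [(0.9, [0.449, -0.223, 0.0]), (0.53, [0.541, -0.005, 0.007]), (0.44, [0.52, 0.092, 0.046])]
side clip_middle_front_grip [(0.55, [0.497, 0.006, 0.049])]
side clip_middle_rear_grip [(0.6, [0.586, -0.015, 0.049])]
side dish [(0.69, [0.579, -0.221, 0.002]), (0.66, [0.541, -0.004, 0.008])]
```

View pics/both1.png

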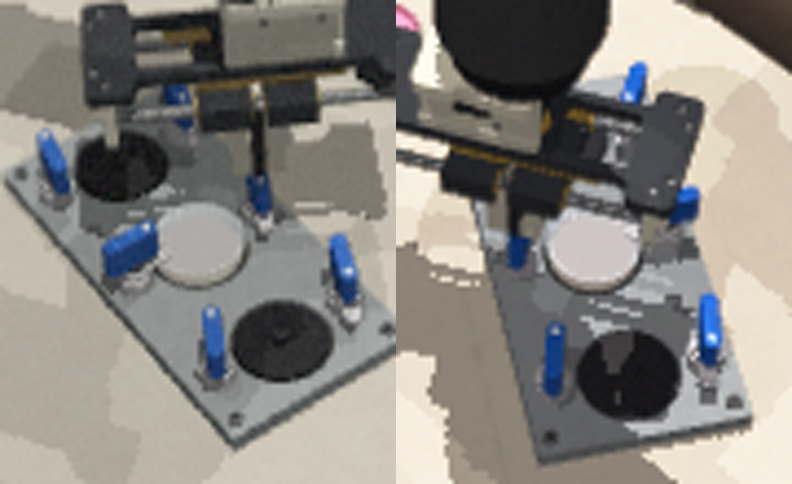

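```bash
python3 -c "
from h import *
o=[]
for n,(a,b) in dict(scene=(249,170),side=(262,222)).items():
  for k in (0,1):
    i=cv2.imread(f'pics/{n}{k}.png');c=i[b-22:b+22,a-18:a+18]
    o.append(cv2.resize(c,None,fx=5.5,fy=5.5,interpolation=cv2.INTER_NEAREST))
    q=c.astype(int);m=(q[...,0]>q[...,2]+40)&(q[...,0]>q[...,1]+20)
    nn,l,st,ce=cv2.connectedComponentsWithStats(m.astype(np.uint8));print(n,k,[(s+[a-18,b-22,0,0,0]).tolist() for s in st[1:] if s[4]>8])
cv2.imwrite('pics/cmp.png',np.hstack(o))"
```

```text
scene 0 [[231, 150, 3, 10, 19], [246, 164, 5, 15, 54], [265, 184, 2, 8, 15]]
scene 1 [[246, 171, 6, 9, 30], [265, 184, 2, 8, 15]]
side 0 [[257, 210, 6, 16, 66], [266, 238, 5, 6, 26]]
side 1 [[257, 218, 5, 8, 29], [266, 238, 4, 6, 19]]
```

View pics/cmp.png

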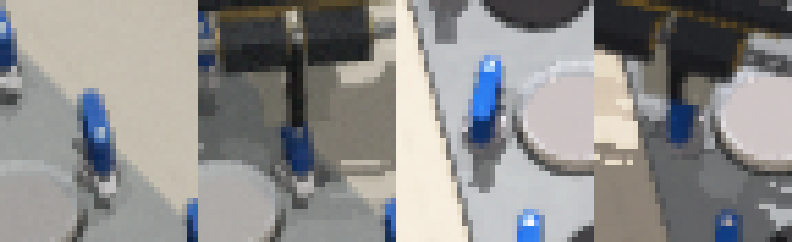

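```bash
python3 -c "
from h import *
np.set_printoptions(suppress=True,linewidth=200)
for n,us,vs in(('scene',range(245,254,1),range(160,184,2)),('side',range(255,265,1),range(210,228,2))):
  C=campose(n);d=np.load(n+'1.npy');i=cv2.imread(f'pics/{n}1.png').astype(int)
  for v in vs: print(v,' '.join(('B' if i[v,u,0]>i[v,u,2]+40 else 'k' if i[v,u].sum()<150 else '.')+'%d/%d/%d'%tuple(pix2w(n,u,v,d=d[v,u],C=C)*1000) for u in us))
print(r.get_state()['tcp_pos'],r.get_state()['gripper_width'],r.get_state()['contact_force'])"
```

```text
160 .576/-21/98 .575/-25/101 k579/-26/99 k587/-22/90 k582/-29/99 .583/-32/100 .583/-35/101 .585/-37/100 .589/-37/97
162 .573/-23/94 .576/-24/92 .579/-25/91 k581/-26/89 k583/-29/90 .582/-33/93 .584/-34/92 .587/-35/90 .588/-38/91
164 .574/-22/85 .582/-18/76 k578/-25/84 k580/-27/84 k581/-30/84 .591/-25/73 .585/-33/84 .587/-35/82 .589/-36/82
166 .573/-22/79 .577/-22/76 .578/-25/76 k580/-26/75 k581/-29/77 .582/-32/77 .585/-33/76 .587/-34/74 .589/-36/74
168 .573/-22/71 .575/-24/71 .578/-24/68 k581/-26/67 k583/-27/66 .-74/-592/999 .585/-33/68 .586/-35/68 .589/-36/66
170 .574/-21/62 .575/-23/62 .580/-23/58 k580/-26/59 k581/-28/61 .583/-30/60 .628/4/-1 .629/0/0 .633/0/-3
172 .602/4/13 B583/-16/42 B575/-26/57 .580/-26/52 .577/-32/59 B580/-32/56 .584/-33/53 .622/-4/1 .624/-6/0
174 .595/-1/14 .586/-12/29 B575/-26/48 B575/-29/51 B574/-33/54 B578/-34/51 .581/-35/49 .615/-9/2 .619/-10/0
176 .581/-13/27 .579/-18/32 B575/-26/40 B572/-32/47 B573/-34/47 B574/-37/49 B579/-36/43 .593/-28/25 .603/-22/13
178 .577/-16/25 .576/-20/28 .579/-21/25 B571/-32/40 B572/-35/41 B576/-34/37 .579/-36/36 .587/-33/26 .59
[... 700 characters left out ...]
2/71 .584/2/77
218 .586/-42/10 .583/-41/9 .581/-39/11 B595/-10/60 k593/-7/62 .592/-3/66 .591/-1/68 .588/-1/66 .586/0/66 .583/0/65
220 .590/-34/15 .587/-34/12 .597/-10/52 B596/-7/55 B593/-6/53 B593/-2/59 B589/-4/53 .580/-13/35 .570/-25/12 .568/-23/14
222 .593/-29/14 .594/-22/23 B597/-10/43 B597/-5/48 B596/-2/52 B593/-2/49 B589/-3/45 .581/-12/28 .578/-11/27 .571/-18/12
224 .595/-25/11 .595/-19/18 .597/-10/32 B598/-4/41 B596/-2/43 B593/-2/40 .589/-3/35 .583/-8/25 .579/-10/19 .575/-11/14
226 .599/-18/14 .595/-18/10 .596/-13/18 .594/-9/22 .592/-9/21 .590/-6/22 .587/-6/20 .584/-7/17 .579/-9/10 .577/-7/11
[ 0.58717266 -0.02036894  0.03243739] 0.0008331497080919929 [0.21432534 0.535452   1.0055971 ]
```

The depth readings put the shut fingertips at about z 60 mm, just over the bar top, while the reported TCP is 32 mm. The rear bar is still at about 54°, so it hasn't turned. The real tips seem to sit higher than reported. I'll open, go down carefully while watching the force, and re-measure.

>>> send_rows(motion=[{"travel": [0,0,-0.004],"spin": -7},{"travel": [0.001,0.001,0],"spin": -1},{"travel": [0,0,0],"spin": 0},{"travel": [0,0,0],"spin": 0}], gripper=-0.3)

```text
time_s: 10.98
tcp_pos: [0.5855, -0.0205, 0.0362]
eef_rot: [179.9, -0.1, -127.9]
contact_force: [0.2, -0.5, 0.5]
gripper_width: 0.0211
```

```bash
cat > tips.py <<'E'
from h import *
import sys
plan(.5853,-.0203,.026,-128.2,2,.008,7)
s=r.get_state();p=s['tcp_pos'];M=R.from_euler('xyz',s['eef_rot'],degrees=True).as_matrix()
for n in('scene','side'):
    i,d=r.capture(n);cv2.imwrite(f'pics/{n}_{sys.argv[1]}.png',i);np.save(n+'_t.npy',d);C=campose(n)
    a,b=((250,165) if n=='scene' else (262,215))
    P=[];col=[]
    for v in range(b-25,b+20):
        for u in range(a-22,a+22):
            if d[v,u]>0: P.append(pix2w(n,u,v,d=d[v,u],C=C));col.append(i[v,u].astype(int))
    P=np.array(P);col=np.array(col);L=(P-p)@M   # tool coords
    blue=col[:,0]>col[:,2]+40
    k=(abs(L[:,0])<.014)&(P[:,2]>.03)&(P[:,2]<.13)&~blue
    for lo in np.arange(-.05,.05,.006):
        q=k&(L[:,1]>=lo)&(L[:,1]<lo+.006)
        print(n,'y',round(lo*1000),'n',q.sum(),'z',(np.sort(P[q][:,2])*1000).round(0)[:8].tolist())
E
python3 tips.py a
```

```text
t 10.98 p [ 0.5855 -0.0205  0.0362] rot [ 1.7990e+02 -1.4000e-01 -1.2791e+02] F [ 0.2 -0.5  0.5] j [ 17.  21. -22.  -0. -47. -55.] w 0.0211
{"travel": [-0.0001, 0.0002, 0.008] ,"spin": 0.29 }
{"travel": [-0.0, 0.0001, 0.0022] ,"spin": -0.0 }
left [0. 0. 0.] 0.0
scene y -50 n 0 z []
scene y -44 n 0 z []
scene y -38 n 0 z []
scene y -32 n 13 z [67.0, 70.0, 73.0, 79.0, 84.0, 85.0, 91.0, 91.0]
scene y -26 n 18 z [70.0, 72.0, 74.0, 75.0, 77.0, 82.0, 82.0, 84.0]
scene y -20 n 38 z [63.0, 65.0, 69.0, 71.0, 75.0, 77.0, 78.0, 79.0]
scene y -14 n 27 z [63.0, 69.0, 69.0, 70.0, 72.0, 73.0, 74.0, 75.0]
scene y -8 n 4 z [54.0, 56.0, 57.0, 59.0]
scene y -2 n 4 z [31.0, 37.0, 57.0, 58.0]
scene y 4 n 6 z [30.0, 30.0, 30.0, 90.0, 94.0, 96.0]
scene y 10 n 21 z [63.0, 66.0, 70.0, 70.0, 75.0, 77.0, 77.0, 80.0]
scene y 16 n 23 z [66.0, 68.0, 70.0, 72.0, 74.0, 77.0, 78.0, 80.0]
scene y 22 n 20 z [65.0, 69.0, 70.0, 72.0, 72.0, 73.0, 73.0, 75.0]
scene y 28 n 1 z [101.0]
scene y 34 n 0 z []
scene y 40 n 1 z [126.0]
scene y 46 n 0 z []
side y -50 n 0 z []
side y -44 n 0 z []
side y -38 n 0 z []
side y -32 n 1 z [89.0]
side y -26 n 6 z [65.0, 66.0, 73.0, 85.0, 86.0, 89.0]
side y -20 n 25 z [68.0, 69.0, 71.0, 73.0, 73.0, 77.0, 78.0, 80.0]
side y -14 n 20 z [60.0, 62.0, 67.0, 69.0, 71.0, 72.0, 77.0, 79.0]
side y -8 n 0 z []
side y -2 n 1 z [61.0]
side y 4 n 4 z [32.0, 36.0, 43.0, 49.0]
side y 10 n 0 z []
side y 16 n 16 z [66.0, 66.0, 67.0, 71.0, 72.0, 73.0, 76.0, 76.0]
side y 22 n 6 z [74.0, 74.0, 77.0, 81.0, 85.0, 89.0]
side y 28 n 8 z [63.0, 65.0, 68.0, 76.0, 79.0, 83.0, 87.0, 89.0]
side y 34 n 0 z []
side y 40 n 0 z []
side y 46 n 0 z []
```

Both cameras agree that the tips are about 28 mm above the reported TCP, and that they straddle the bar centrally. So I'll go down to a reported TCP of about 0.010, which puts the tips at about 38 mm.

>>> send_rows(motion=[{"travel": [0,0,0.006],"spin": 0},{"travel": [0,0,0.006],"spin": 0},{"travel": [0,0,0.004],"spin": 0},{"travel": [0,0,0],"spin": 0}])

```text
time_s: 11.42
tcp_pos: [0.5851, -0.0205, 0.0181]
eef_rot: [179.9, -0.1, -128.1]
contact_force: [-0.9, 0.1, -0.2]
gripper_width: 0.0304
```

```bash
python3 -c "
from h import *
plan(.5855,-.0203,.010,-128.2,2,.006,7)"
```

```text
t 11.42 p [ 0.5851 -0.0205  0.0181] rot [ 1.7988e+02 -1.5000e-01 -1.2811e+02] F [-0.9  0.1 -0.2] j [ 17.  23. -23.  -0. -44. -55.] w 0.0304
{"travel": [-0.0003, -0.0001, 0.006] ,"spin": 0.09 }
{"travel": [-0.0001, -0.0, 0.0022] ,"spin": -0.0 }
left [0. 0. 0.] 0.0
```

No contact down to 0.018. If the reported value were right the tips would already be touching, so the offset is confirmed.

>>> send_rows(motion=[{"travel": [-0.0005,0,0.005],"spin": 0},{"travel": [0,0,0.003],"spin": 0},{"travel": [0,0,0],"spin": 0}])

```text
time_s: 11.67
tcp_pos: [0.585, -0.0203, 0.0085]
eef_rot: [179.8, -0.2, -128.1]
contact_force: [-0.8, -0.2, 0.0]
gripper_width: 0.0303
```

```bash
python3 tips.py b | egrep 't |y -26|y -20|y -14|y 10|y 16|y 22'
```

```text
t 11.67 p [ 0.585  -0.0203  0.0085] rot [ 179.83   -0.22 -128.15] F [-0.8 -0.2  0. ] j [ 17.  23. -24.  -0. -43. -55.] w 0.0303
left [ 0.     -0.      0.0016] 0.0
scene y -26 n 32 z [39.0, 42.0, 45.0, 46.0, 47.0, 48.0, 50.0, 53.0]
scene y -20 n 36 z [34.0, 34.0, 35.0, 39.0, 41.0, 41.0, 45.0, 46.0]
scene y -14 n 0 z []
scene y 10 n 8 z [36.0, 38.0, 45.0, 46.0, 51.0, 57.0, 59.0, 69.0]
scene y 16 n 24 z [32.0, 38.0, 41.0, 42.0, 42.0, 49.0, 49.0, 50.0]
scene y 22 n 31 z [38.0, 40.0, 43.0, 45.0, 46.0, 47.0, 51.0, 53.0]
side y -26 n 11 z [38.0, 42.0, 44.0, 44.0, 48.0, 50.0, 52.0, 52.0]
side y -20 n 26 z [34.0, 34.0, 41.0, 44.0, 47.0, 49.0, 49.0, 50.0]
side y -14 n 8 z [35.0, 42.0, 47.0, 48.0, 58.0, 61.0, 65.0, 69.0]
side y 10 n 0 z []
side y 16 n 7 z [39.0, 41.0, 46.0, 51.0, 52.0, 53.0, 57.0]
side y 22 n 18 z [40.0, 42.0, 48.0, 49.0, 51.0, 52.0, 55.0, 60.0]
```

The tips are now at about z 36 mm on both sides of the bar. Closing again and starting the turn.

>>> send_rows(motion=[{"travel": [0,0,0],"spin": 0},{"travel": [0,0,0],"spin": 0},{"travel": [0,0,0],"spin": 0},{"travel": [0,0,0],"spin": 0},{"travel": [0,0,0],"spin": 0}], gripper=-1, squeeze=30)

```text
time_s: 12.18
tcp_pos: [0.5858, -0.0202, 0.0097]
eef_rot: [179.9, -0.1, -128.1]
contact_force: [0.4, -0.0, -2.6]
gripper_width: 0.0108
```

>>> send_rows(motion=[{"travel": [0,0,0],"spin": 0},{"travel": [0,0,0],"spin": 4},{"travel": [0,0,0],"spin": 5}])

```text
time_s: 12.43
tcp_pos: [0.5857, -0.0202, 0.0096]
eef_rot: [179.9, -0.1, -137.2]
contact_force: [0.0, -0.5, -2.3]
gripper_width: 0.0109
```

```bash
python3 -c "
from h import *
plan(.5855,-.0203,.010,-196,1,.006,7);print(r.get_state()['moment'])"
```

```text
t 12.43 p [ 0.5857 -0.0202  0.0096] rot [ 1.7992e+02 -1.4000e-01 -1.3724e+02] F [ 0.  -0.5 -2.3] j [ 17.  23. -24.  -0. -43. -64.] w 0.0109
{"travel": [0.0003, 0.0001, -0.0004] ,"spin": 7.0 }
left [0. 0. 0.] -51.75523668466667
[ 0.06970598 -0.27554901  0.04902746]
```

The opening reads 10.9 mm, so this is a proper grip on the 11 mm bar. About 59° is left to the stop.

>>> send_rows(motion=[{"travel": [0,0,0],"spin": 7},{"travel": [0,0,0],"spin": 7},{"travel": [0,0,0],"spin": 7},{"travel": [0,0,0],"spin": 7},{"travel": [0,0,0],"spin": 7}])

```text
time_s: 12.85
tcp_pos: [0.5857, -0.02, 0.0097]
eef_rot: [-180.0, -0.2, -173.2]
contact_force: [-0.2, -0.2, -0.4]
gripper_width: 0.011
```

>>> send_rows(motion=[{"travel": [0,0,0],"spin": 7},{"travel": [0,0,0],"spin": 7},{"travel": [0,0,0],"spin": 6}])

```text
time_s: 13.1
tcp_pos: [0.5857, -0.02, 0.0096]
eef_rot: [-179.9, -0.1, 166.1]
contact_force: [-0.7, -0.1, -1.5]
gripper_width: 0.0111
```

```bash
python3 -c "
from h import *
plan(.5855,-.0203,.010,-196,1,.006,7);print(r.get_state()['moment'])"
```

```text
t 13.1 p [ 0.5857 -0.02    0.0096] rot [-1.7993e+02 -1.3000e-01  1.6608e+02] F [-0.7 -0.1 -1.5] j [  17.   23.  -24.   -0.  -43. -121.] w 0.0111
{"travel": [0.0002, -0.0004, -0.0004] ,"spin": 2.08 }
left [0. 0. 0.] 0.0
[-0.02063664 -0.30103444  0.0874124 ]
```

>>> send_rows(motion=[{"travel": [0,0,0],"spin": 1.5},{"travel": [0,0,0],"spin": 1.5}])

```text
time_s: 13.27
tcp_pos: [0.5858, -0.02, 0.0096]
eef_rot: [-179.9, -0.1, 162.6]
contact_force: [1.5, -0.1, -1.8]
gripper_width: 0.0109
```

>>> send_rows(motion=[{"travel": [0,0,0],"spin": 1.5},{"travel": [0,0,0],"spin": 1}])

```text
time_s: 13.43
tcp_pos: [0.5857, -0.02, 0.0096]
eef_rot: [-179.9, -0.1, 160.1]
contact_force: [-1.5, 0.3, -0.7]
gripper_width: 0.0114
```

```bash
python3 -c "
from h import *
plan(.5855,-.0203,.010,-196,1,.006,7);print(r.get_state()['moment'])"
```

```text
t 13.43 p [ 0.5857 -0.02    0.0096] rot [-1.7988e+02 -1.2000e-01  1.6005e+02] F [-1.5  0.3 -0.7] j [  17.   23.  -24.    0.  -43. -127.] w 0.0114
{"travel": [0.0001, -0.0004, -0.0003] ,"spin": -3.95 }
left [0. 0. 0.] 0.0
[0.28354351 0.10324467 0.685249  ]
```

The moment jumped to 0.69 N m, so the clip is at its stop. I'll release, rise straight up and check.

>>> send_rows(motion=[{"travel": [0,0,0],"spin": 0},{"travel": [0,0,0],"spin": 0},{"travel": [0,0,0],"spin": 0},{"travel": [0,0,0],"spin": 0}], gripper=-0.3)

```text
time_s: 13.77
tcp_pos: [0.5859, -0.0199, 0.01]
eef_rot: [-179.9, -0.1, 160.1]
contact_force: [-0.2, 0.9, 0.9]
gripper_width: 0.0287
```

>>> send_rows(motion=[{"travel": [0,0,-0.02],"spin": 0},{"travel": [0,0,-0.03],"spin": 0},{"travel": [0,0,-0.04],"spin": 0},{"travel": [0,0,-0.04],"spin": 0},{"travel": [0.03,0,-0.03],"spin": 0}])

```text
time_s: 14.18
tcp_pos: [0.5568, -0.0117, 0.1663]
eef_rot: [-179.4, -0.9, 160.0]
contact_force: [0.9, 0.7, 2.6]
gripper_width: 0.0308
```

>>> send_rows(motion=[{"travel": [0.04,0,0],"spin": 0},{"travel": [0.04,0,0],"spin": 0},{"travel": [0.02,0,0],"spin": 0},{"travel": [0,0,0],"spin": 0}])

```text
time_s: 14.52
tcp_pos: [0.4616, 0.0242, 0.1761]
eef_rot: [-179.9, -0.2, 159.9]
contact_force: [-0.6, 0.8, 0.5]
gripper_width: 0.0309
```

```bash
python3 look.py wrist2; python3 bars.py wrist2
```

```text
t 14.5167 p [0.46157319 0.02420001 0.17607081] [-179.94423409   -0.21270942  159.93911333] {'fov_y': 64.56973291735602, 'cx': 251.53597921626175, 'cy': 191.24193456199393, 'k1': -0.030221109139276645, 'origin': array([0.3866289 , 0.05127484, 0.36053237]), 'orientation': array([1.63050756e+02, 3.24113928e-02, 6.99542188e+01])}
dish [(0.79, [0.5373, -0.0044, 0.0112]), (0.59, [0.4431, -0.2234, -0.0007])]
carrier [(0.58, [0.5407, -0.008, -0.0018])]
clip_middle_front_grip [(0.7, [0.498, 0.0083, 0.0511])]
clip_middle_rear_grip [(0.63, [0.5886, -0.021, 0.0504])]
station_middle []
[247. 212.] ztop 0.058 ctr [0.4969 0.006 ] mean [0.4957 0.0063] size [0.0105 0.0361] ang -17.2 287
[327. 207.] ztop 0.058 ctr [0.5215 0.0898] mean [0.5205 0.089 ] size [0.035  0.0104] ang 61.9 277
[168. 217.] ztop 0.0579 ctr [ 0.4723 -0.0783] mean [ 0.4718 -0.0782] size [0.0362 0.011 ] ang 43.2 297
```

View pics/wrist2.png

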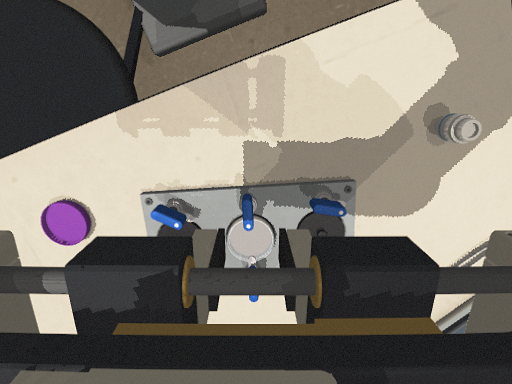

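The front bar (247,212) points over the dish (250,238). The rear bar is mostly hidden behind the gripper near (254,298). I'll go back and up for a clear view.

>>> send_rows(motion=[{"travel": [0.01,0,-0.035],"spin": 0},{"travel": [0.01,0,-0.035],"spin": 0},{"travel": [0.01,0,-0.035],"spin": 0},{"travel": [0.01,0,-0.03],"spin": 0},{"travel": [0,0,0],"spin": 0}], gripper=1)

```text
time_s: 15.23
tcp_pos: [0.4294, 0.0356, 0.3108]
eef_rot: [-179.1, -0.8, 159.5]
contact_force: [1.2, -0.0, 0.6]
gripper_width: 0.0583
```

>>> send_rows(motion=[{"travel": [0.02,0,0],"spin": 0},{"travel": [0.02,0,0],"spin": 0},{"travel": [0,0,0],"spin": 0},{"travel": [0,0,0],"spin": 0}])

```text
time_s: 15.57
tcp_pos: [0.3944, 0.0505, 0.3119]
eef_rot: [-179.1, -0.8, 159.2]
contact_force: [0.6, -0.5, -0.8]
gripper_width: 0.0844
```

```bash
python3 look.py wrist3; python3 bars.py wrist3; python3 -c "
from h import *
for n in('scene','side'):
    r.capture(n)
    for t in('clip_middle_front_grip','dish','lens_canister','filter_cube','objective'): print(n,t,[(round(x['conf'],2),w(n,x['at']).round(3).tolist()) for x in r.pinpoint(n,t)[:3]])
i=cv2.imread('pics/wrist3.png')[120:300,130:370];cv2.imwrite('pics/c3.png',cv2.resize(i,None,fx=3.3,fy=3.3,interpolation=2))"
```

```text
t 15.5667 p [0.39443319 0.05047321 0.31192514] [-179.14508221   -0.79655079  159.23399675] {'fov_y': 64.56973291735602, 'cx': 251.53597921626175, 'cy': 191.24193456199393, 'k1': -0.030221109139276645, 'origin': array([0.32250313, 0.08021332, 0.49715657]), 'orientation': array([163.63544647,   0.83504529,  69.2687282 ])}
dish [(0.9, [0.5348, -0.0055, 0.0063]), (0.61, [0.5799, -0.2237, -0.0017]), (0.55, [0.4448, -0.2222, 0.0021])]
carrier [(0.8, [0.5393, -0.01, 0.0014]), (0.7, [0.612, 0.0657, 0.045]), (0.57, [0.5855, -0.0189, 0.0446])]
clip_middle_front_grip [(0.52, [0.4962, 0.0065, 0.05])]
clip_middle_rear_grip [(0.49, [0.5877, -0.0199, 0.0523])]
station_middle [(0.66, [0.543, -0.007, 0.0096])]
[251. 226.] ztop 0.0581 ctr [0.4967 0.0061] mean [0.4962 0.0064] size [0.0106 0.0363] ang -16.1 132
[306. 223.] ztop 0.0582 ctr [0.5218 0.0906] mean [0.5212 0.0901] size [0.0357 0.0108] ang 60.7 143
[196. 230.] ztop 0.058 ctr [ 0.4726 -0.0783] mean [ 0.4718 -0.078 ] size [0.0358 0.0112] ang 44.5 138
scene clip_middle_front_grip [(0.69, [0.496, 0.007, 0.05])]
scene dish [(0.8, [0.582, -0.223, 0.003]), (0.8, [0.449, -0.221, 0.001]), (0.58, [0.541, -0.006, 0.008])]
scene lens_canister [(0.64, [0.637, -0.391, 0.001])]
scene filter_cube [(0.66, [0.481, -0.39, -0.001]), (0.2, [0.613, 0.061, 0.054])]
scene objective [(0.47, [0.493, 0.247, 0.002]), (0.28, [0.54, -0.006, 0.007])]
side clip_middle_front_grip [(0.46, [0.493, 0.005, 0.049]), (0.26, [0.611, 0.071, 0.05])]
side dish [(0.87, [0.544, -0.003, 0.005]), (0.85, [0.578, -0.22, -0.002]), (0.8, [0.444, -0.216, -0.006])]
side lens_canister [(0.69, [0.637, -0.386, 0.001]), (0.46, [0.47, -0.076, 0.05])]
side filter_cube [(0.61, [0.479, -0.391, -0.002])]
side objective [(0.51, [0.487, 0.255, 0.0])]
```

View pics/c3.png

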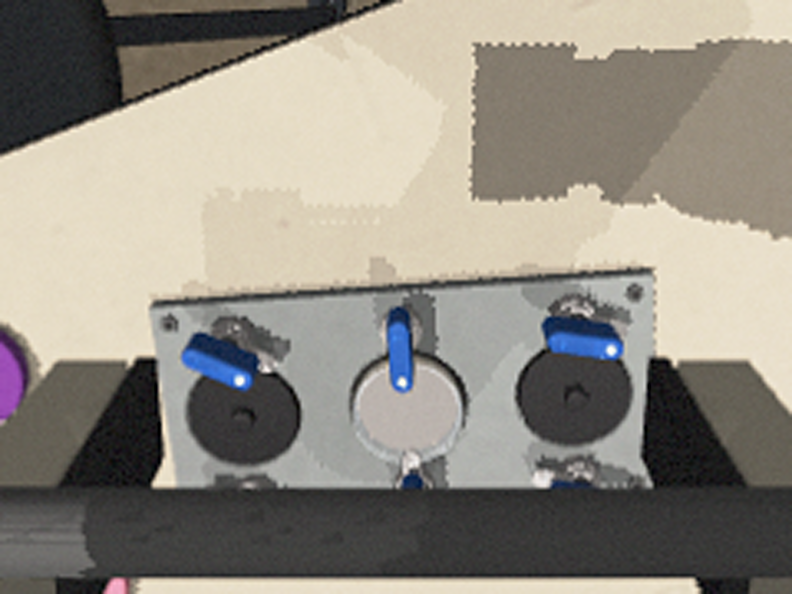

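```bash
python3 -c "
from plant import r
print(r.close_job())"
```

```text
the job is handed in; nothing more can be done
None
```

I turned both clips of the middle station, where the pale dish is, clockwise to their end stops. Their arms lie over the dish, which is still seated. I handed the job in at about 16 s with the gripper open and clear.

**Front clip:** I gripped it only near the top of its bar, because the real fingertips sit about 28 mm above the reported tool point. The gripper slipped at the end of the turn, briefly pushing with about 27 N. I didn't feel a clear stop, but the bar then measured -17.6°, -17.2° and -16.1° in three pictures. The stop direction works out at about -16.5°, so it matches to within about 1°.

**Rear clip:** My first try closed just above the bar and did nothing. After correcting the height, the jaws held the 11 mm bar properly and turned it until the moment jumped to 0.69 N m at the stop. The last picture shows its arm pointing at the dish. The gripper hid most of the bar, so I have no final angle for it.

**Everything else:**
- **Front clips of the blanked stations:** these are unchanged, at about 61° on the left and 44° on the right.
- **Rear clips of the blanked stations:** I did not touch these. They were hidden in the last close view, so I didn't re-measure them.
- **Other items:** the dish, filter cube, canister and pink and purple look-alikes were found where they started. The objective was too, going by the side camera; its first scene-camera reading was a misdetection.

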